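# Shoot the safety bolt of the market stall's cash chest

### The job

Lock the wooden cash chest: press its brass spring catch plate down with one fingertip and, keeping it held down all the way, push the bolt's red thumb piece with the other fingertip until the bolt is fully home in its keeper. Then let go and move clear, so that the catch springs back up and locks the bolt. Do not force the bolt against the catch, and leave the goods on and around the chest standing where they are: nothing is to be picked up.

Things in the scene. Friction and masses are not known exactly. Their poses are not given: they have to be found in the camera images.
- chest: Wooden cash chest, fixed, 260 (its x) x 360 (its y) x 110 mm high. Origin: centre of its underside; z up; at yaw 0 x points away from the robot, y to the left. Two lids meet at its y = 0. The lock lies on the lid at negative y: brass catch plate on the -x side, steel bolt (12 mm square, along y, at x = 8 mm) in the middle, its red thumb piece on the +x side
- keeper (a point): Centre of the black iron keeper on the other lid, into which the bolt slides: chest x = 8, y = 27 mm, 20 mm above the lid. The keeper and the bolt's two guides (chest y = -140 and -12 mm) span chest x = -4 to 20 mm and reach 33 mm above the lid
- catch (a joint): How far the spring catch is pressed down, m: 0 up (its spring returns it there), 0.010 fully down. Moves straight down; 4 N to start, 7.5 N to hold fully down. Up, its teeth block the bolt's lug at several places along the travel; the bolt runs free only while it is pressed more than 6 mm
- catch_top (a point): Centre of the flat brass catch plate's top, 34 (chest x) x 140 mm (chest y), at chest x = -35, y = -75 mm; 28 mm above the lid when up, 18 when down. A fingertip may press anywhere on it and slide along it. Beside it, towards the bolt, are its teeth; the bolt's lug (chest x = -16 to 2 mm, 20 to 28 mm above the lid) runs over them
- bolt (a joint): How far the bolt has slid towards the keeper, along the chest's +y, m: starts at 0 to 0.005 (drawn back), 0.060 is fully home (end stop). Friction of 1.5 N, no spring. Once the bolt is fully home the released catch rises fully behind its lug and locks it
- thumb_piece (a point): Centre of the bolt's red upright blade: 6 mm thick (chest y), chest x = 14 to 52 mm, 8 to 52 mm above the lid; this point: chest x = 33, y = -90 mm + bolt, 30 mm above the lid. Push its -y face. The lid behind it is bare (3 mm base plate): with one fingertip down on the catch plate at x = -35 mm the other can hang at x = 35 mm, fingers 50 to 65 mm apart inside
- lantern_yellow_mid (a point): Small yellow glass lantern with wooden foot and iron top, 72 mm across, 136 mm high, standing loose on the counter; point at its centre, half-way up. Leave it alone
- lantern_blue_mid (a point): Small blue glass lantern with wooden foot and iron top, 72 mm across, 136 mm high, standing loose on the counter; point at its centre, half-way up. Leave it alone
- lantern_violet_mid (a point): Small violet glass lantern with wooden foot and iron top, 72 mm across, 136 mm high, standing loose on the counter; point at its centre, half-way up. Leave it alone
- brass_pot_mid (a point): Brass pot, 84 mm across, 75 mm high, loose on the counter; point at its centre, half-way up. Leave it alone
- trinket_box_mid (a point): Small carved wooden box, 66 x 49 x 36 mm high, loose on the lid of the chest beyond the seam (chest y about 110 mm); point at its centre. Leave it alone
- candle_cup_mid (a point): Turned wooden candle cup, 48 mm across, 45 mm high, loose on the lid beyond the seam; point at its centre, half-way up. Leave it alone
- brass_bell_mid (a point): Little brass hand bell, 36 mm across, 50 mm high, loose on the lid beside the lock (chest x about 103 mm, y about -90 mm); point at its centre, half-way up. Leave it alone

How it is judged (in metres and radians):
On the way, in this order (a step that is already met when the one before it is completed fails the run):
1. a fingertip holds the catch plate down (more than 6 mm) while the bolt is still drawn back (value of joint catch above 0.006 m and contact force between the fingers and catch_c0 above 0.5 N and value of joint bolt below 0.012 m), for 0.1 s.
2. the bolt is home (more than 55 mm) with the catch plate still held down by a fingertip (value of joint bolt above 0.055 m and value of joint catch above 0.006 m and contact force between the fingers and catch_c0 above 0.5 N), for 0.05 s.
At the end, for the whole second after the job is handed in: The bolt is home (54.5 mm or more of its 60 mm), the catch has sprung back up (within 2.5 mm of its rest) and the bolt is at rest; all loose goods are within 20 mm of where they stood (value of joint bolt above 0.0545 m and value of joint catch below 0.0025 m and velocity of joint bolt between -0.01 and 0.01 m/s and distance of each of lantern_yellow_mid, lantern_blue_mid, lantern_violet_mid, brass_pot_mid, trinket_box_mid, candle_cup_mid, brass_bell_mid from where it was at the start of the episode below 0.02 m); the robot touches nothing.
It fails at once if the catch is let up while the bolt is part-way (14 to 48 mm) (value of joint bolt between 0.014 and 0.048 m and value of joint catch below 0.004 m).
It fails at once if the bolt is forced with more than 40 N against the catch (value of joint bolt below 0.014 m and contact force between the fingers and bolt_c1 above 40 N).
It fails at once if any of the goods is lifted, carried or shoved more than 20 mm, or knocked over (distance of any of lantern_yellow_mid, lantern_blue_mid, lantern_violet_mid, brass_pot_mid, trinket_box_mid, candle_cup_mid, brass_bell_mid from where it was at the start of the episode above 0.02 m).
It also fails if it takes over 35 s, if anything falls off the work surface, if the arm or the gripper's body presses on something with over 40 N, if the wrist force passes 120 N, or if a joint passes its speed limit or range.

### The arm

A 6-joint arm with a two-finger parallel gripper is mounted at the origin on the work surface. World frame = base frame: x ahead of the robot, y to its left, z up, the work surface at z = 0. Lengths are in mm, angles in rad, forces in N, time in s.
With the tool pointing down it reaches from about 350 to 875 mm from the base axis. Payload 4.2 kg.
Tool frame: the origin (TCP) lies at the very end of the fingers, on their centre line; the grasp point (between the pads) lies 19 mm behind it (arm.grip_point_offset is the distance from the TCP to the grasp point, in mm); z points along the fingers, y is the direction in which the jaws open and shut (so a half turn about z gives the same grasp; the last joint's range is limited). The gripper opens to 85 mm and grips with 20 to 120 N. Pads are 22 mm wide; open, the fingers measure 114 mm over their backs; the gripper's body (76 mm by 85 mm) begins 54 mm behind the grasp point. The pads swing forward as they close: fully open they stand 13 mm farther back than shut.
Start: joints at [1.59, 0.385, 0.008, 0, -1.194, -0.259], TCP at [148.411, 607.102, 231.312] pointing down, gripper open.
Joint ranges: [-3.14, 3.14], [-1.21, 2.06], [-1.07, 1.41], [-3.16, 2.05], [-2.99, -0.16], [-3.1, 3.1]. Speed limits (rad/s): [2.79, 2.79, 3.14, 3.14, 3.14, 3.14].

### API

Orientations are given as a unit quaternion [x, y, z, w].
In Python, from bench import arm gives the robot as it stands.
- The arm moves only by the tool drive_tool, never from a script. Its argument "steps" is a list of rows, each a list of 5 numbers: the shift along the tool's x, y, z in m, then the turn about the tool's z in degrees, then the finger opening in m, from 0 to 0.0854. A call has 1 to 20 rows; each row shifts and turns the commanded pose from where the row before left it, along the tool's axes as they then stand; what a row does not reach is not made up. A row lasts 1/10 s, in which the tool goes at most 50 mm and 8.59 degrees, less where a joint would pass 70% of its speed; a pose out of reach is approached as far as the arm can. A call is refused whole if a number of a shift passes 0.05 or a number of a turn 8.59, either way. A call with a gripper value outside its range is refused whole. The fingers move at their own pace and stop on an object; the grip force is fixed at half the most. Time passes only in rows, so rows that do not move let the fingers close. It gives the time, the measured TCP pose, the force and the opening at its end, in the units of the state.
- arm.read_state(): the state, without advancing time (a new reading comes with each control period).
- arm.get_image(name): name is "scene" or "top"; returns (picture, depth): 480x640x3 uint8, blue, green, red; 480x640 float32, mm along the optical axis (not along the pixel's ray), 0 where there is no reading.
- arm.camera_params(name): a dict with "K" (3x3 intrinsics, pixels), "world_to_cam" (4x4, takes a point from world to camera coordinates). Camera axes: x right, y up, looking along -z (the intrinsics and any distortion apply to the point x, -y, -z); pixel columns grow to the right and rows downward; lengths in mm; the calibration is good to about 2 mm. A picture is of the moment at which its call begins. camera_params takes no time and is no camera call.
- arm.job_done(): hands the job in, once; it reports no verdict.
The state is a dict: "clock": time; "joints": joint angles; "joint_vel": joint speeds; "joint_efforts": joint torques, N m; "position": TCP position; "ee_rot": TCP orientation; "contact_force": force on the tool from outside, world axes, zero at the start; "wrist_torque": the same for the moment, N m; "gripper_width": finger opening in mm.
Only numpy, scipy, OpenCV 4.12 (cv2) and the standard library are available. Lean on these libraries where they do the work, as an engineer would, in place of code of your own. Each camera call takes 0.05 s, during which the arm holds its last target.

## Working session

There is one attempt and no reset: what is moved stays moved. The work goes in short steps, Python scripts to look and compute and a tool call to move; the robot and the scene stay as the last step left them, time stands still between calls to the robot, and variables do not carry over. Pictures are saved under pics/ and viewed, and the job is handed in when it is done.

Besides the shell and the picture viewer there is one more tool, called after ">>>" as name(argument=value, ...), one argument or row to a line, values as JSON. drive_tool: Moves the arm, as the interface text tells. Its arguments: {"type":"object","properties":{"steps":{"type":"array"}},"required":["steps"]}

```bash
mkdir -p pics; ls
python3 - <<'E'
from bench import arm
import cv2,numpy as np
s=arm.read_state();print(s)
for n in("scene","top"):
    p,d=arm.get_image(n);cv2.imwrite(f"pics/{n}0.png",p);np.save(f"{n}0.npy",d);print(n,arm.camera_params(n))
E
```

```text
pics
{'clock': 0.0, 'joints': array([ 1.58961457e+00,  3.85541045e-01,  6.60072909e-03, -5.08672763e-04,
       -1.19396367e+00, -2.58606627e-01]), 'joint_vel': array([-0.00052304,  0.00079905, -0.00077365,  0.00106167,  0.00092427,
       -0.00046245]), 'joint_efforts': array([ 3.44057644e-04, -3.92283154e+01,  1.88396269e+01,  4.18603912e+00,
       -4.68648796e-03,  4.55677224e-06]), 'position': array([148.27183728, 606.55284377, 230.21967242]), 'ee_rot': array([ 9.92809490e-01, -1.19700253e-01, -8.84106680e-05,  1.07639187e-03]), 'contact_force': array([ 0.18227408, -0.02939236, -0.45498853]), 'wrist_torque': array([-0.01135501,  0.00428302, -0.02964518]), 'gripper_width': 85.27172162040124}
scene {'K': array([[457.52679571,   0.        , 318.68879502],
       [  0.        , 457.52679571, 244.56674753],
       [  0.        ,   0.        ,   1.        ]]), 'world_to_cam': array([[-5.40258742e-01,  8.41401339e-01,  1.28171241e-02,
         3.14700475e+02],
       [-5.12109109e-01, -3.40831964e-01,  7.88402076e-01,
         1.91681893e+02],
       [ 6.67731048e-01,  4.19377348e-01,  6.15026738e-01,
        -1.47321329e+03],
       [ 0.00000000e+00,  0.00000000e+00,  0.00000000e+00,
         1.00000000e+00]])}
top {'K': array([[457.86502365,   0.        , 317.86906853],
       [  0.        , 457.86502365, 235.19336412],
       [  0.        ,   0.        ,   1.        ]]), 'world_to_cam': array([[-6.18068682e-03, -9.99968855e-01, -4.90799989e-03,
        -7.11127478e+00],
       [ 9.98490999e-01, -6.43922727e-03,  5.45367894e-02,
        -5.88391619e+02],
       [-5.45666946e-02, -4.56351890e-03,  9.98499700e-01,
        -1.19291557e+03],
       [ 0.00000000e+00,  0.00000000e+00,  0.00000000e+00,
         1.00000000e+00]])}
```

View pics/scene0.png

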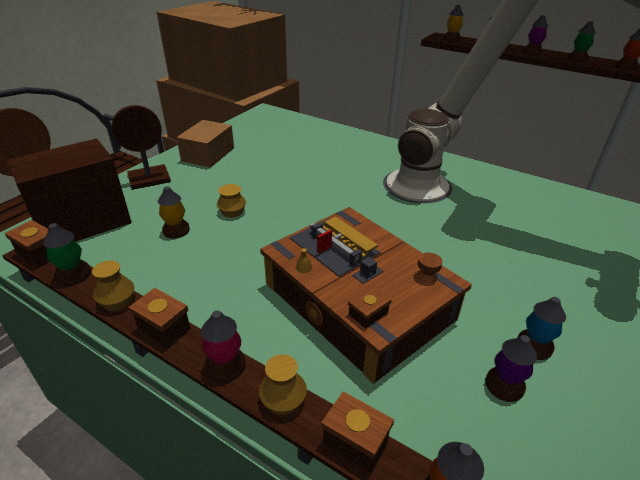

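View pics/top0.png

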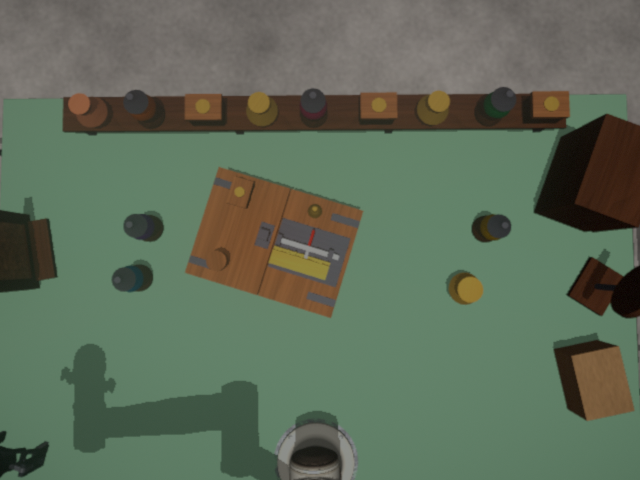

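The chest sits yawed at about (275,240) in the top view, with its lock on the right. The lanterns are at (140,228), (130,278) and (492,228), and the pot is at (468,290). I'll enlarge the chest next.

```bash
cat > h.py <<'E'
import numpy as np
def cam(arm,n):
    c=arm.camera_params(n);return np.array(c["K"]),np.array(c["world_to_cam"])
def proj(C,P):
    K,T=C;p=T[:3,:3]@np.asarray(P,float)+T[:3,3];q=np.array([p[0],-p[1],-p[2]]);q=K@q;return q[:2]/q[2]
def atz(C,uv,z):
    K,T=C;r=np.linalg.inv(K)@np.array([*uv,1.]);r=np.array([r[0],-r[1],-r[2]])
    R=T[:3,:3];o=-R.T@T[:3,3];d=R.T@r;return o+d*(z-o[2])/d[2]
E
python3 - <<'E'
import cv2
p=cv2.imread("pics/top0.png")[155:330,175:375];cv2.imwrite("pics/top0c.png",cv2.resize(p,None,fx=4,fy=3.4285714 if 0 else 4,interpolation=cv2.INTER_CUBIC)[:600] if 0 else cv2.resize(p,(685,600),interpolation=cv2.INTER_CUBIC))
p=cv2.imread("pics/scene0.png")[200:380,255:475];cv2.imwrite("pics/scene0c.png",cv2.resize(p,(733,600),interpolation=cv2.INTER_CUBIC))
E
```

```text
(no output)
```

View pics/top0c.png

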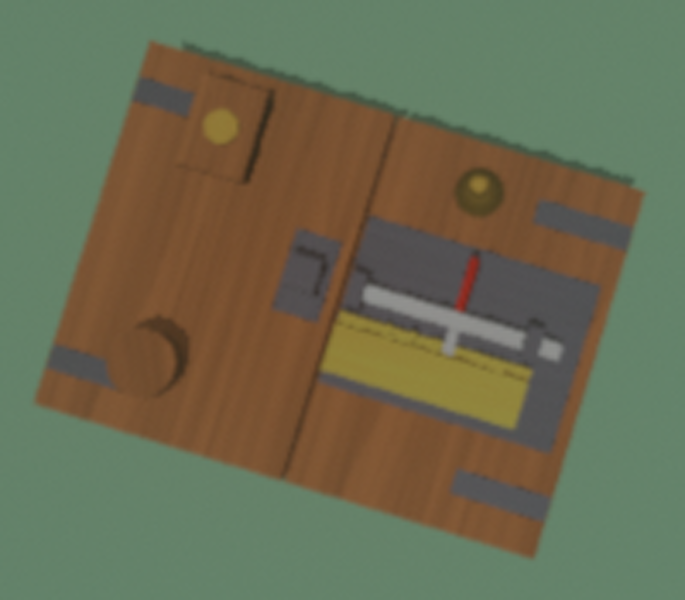

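View pics/scene0c.png

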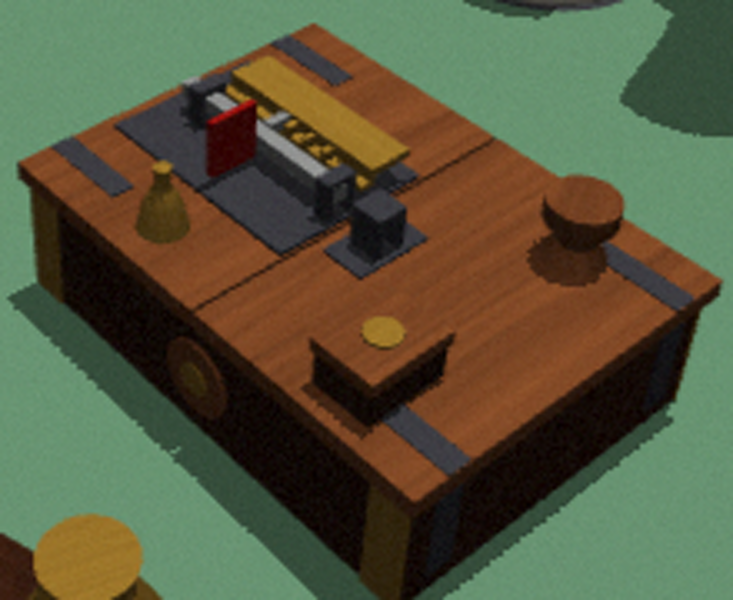

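The top-crop lid corners are (150,42), (643,192), (535,557) and (36,403). In the scene crop they are (313,25), (720,283), (415,500) and (20,163). I'll fit the chest pose from both views.

```bash
cat > fit.py <<'E'
from bench import arm
from h import *
import cv2
from scipy.optimize import least_squares
Ct,Cs=cam(arm,"top"),cam(arm,"scene")
t=np.array([(150,42),(643,192),(535,557),(36,403)])/[3.425,3.4286]+[174.65,154.65]
# chest coords: TL=+x+y, TR=+x-y, BR=-x-y, BL=-x+y
ct=[(130,180),(130,-180),(-130,-180),(-130,180)]
s=np.array([(313,25),(720,283),(415,500),(20,163)])/3.332+[254.65,199.65]
cs=[(-130,-180),(-130,180),(130,180),(130,-180)]
def W(q,c,z):
    x,y,a=q[:3];return [x+np.cos(a)*c[0]-np.sin(a)*c[1],y+np.sin(a)*c[0]+np.cos(a)*c[1],z]
def res(q,which):
    r=[]
    if 't' in which:r+=[proj(Ct,W(q,c,110))-u for c,u in zip(ct,t)]
    if 's' in which:r+=[proj(Cs,W(q,c,110))-u for c,u in zip(cs,s)]
    return np.ravel(r)
for w in('t','s','ts'):
    f=least_squares(res,[660,90,-.3],args=(w,));print(w,f.x,np.degrees(f.x[2]),np.round(f.fun,1))
q=f.x
pts=dict(thumb=(33,-90,140),thumb_top=(33,-90,162),catch=(-35,-75,138),keeper=(8,27,130),pl1=(-52,-145,138),pl2=(-18,-5,138),pl3=(-52,-5,138),pl4=(-18,-145,138),bell=(103,-90,135),tt0=(14,-93,162),tt1=(52,-93,162))
for n in("top","scene"):
    im=cv2.imread(f"pics/{n}0.png");C=cam(arm,n)
    x0,y0,w,h=((175,155,200,175) if n=="top" else (255,200,220,180))
    im=cv2.resize(im[y0:y0+h,x0:x0+w],None,fx=3.4,fy=3.4,interpolation=cv2.INTER_CUBIC)
    for k,c in pts.items():
        u=(proj(C,W(q,c,c[2]))-[x0-.5,y0-.5])*3.4
        cv2.circle(im,tuple(int(v) for v in u),2,(255,0,255),-1)
    cv2.imwrite(f"pics/{n}_ov.png",im)
E
python3 fit.py
```

```text
t [ 5.68804073e+02  9.54357947e+01 -3.01431725e-01] -17.270765656947592 [ 1.3  2.6 -2.1  1.2 -1.5 -2.5  2.3 -1.2]
s [ 5.70250130e+02  9.93192331e+01 -3.02906878e-01] -17.35528566840488 [ 0.   2.3 -3.   0.4  0.3 -1.1  2.8  1.2]
ts [ 5.69181293e+02  9.74807310e+01 -3.01919991e-01] -17.298741210807187 [ 0.5  2.4 -3.   1.1 -2.4 -2.6  1.4 -1.4 -0.5  1.9 -3.7 -0.3 -0.2 -2.
  2.4  0.8]
```

View pics/top_ov.png

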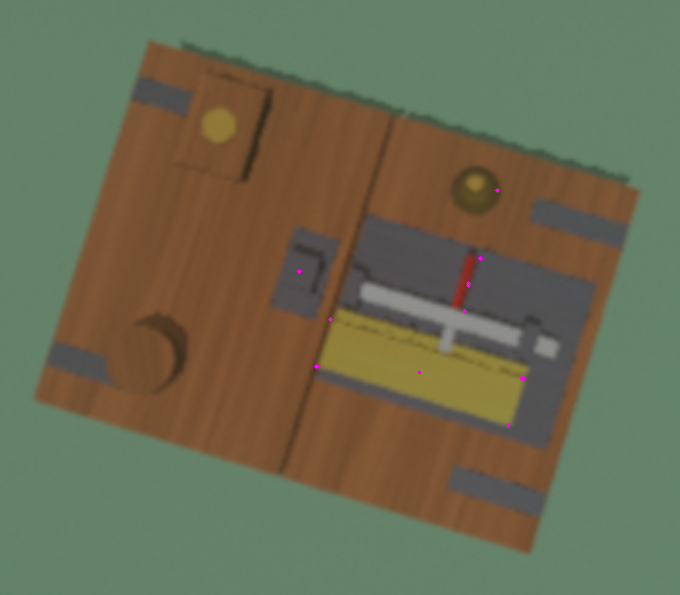

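View pics/scene_ov.png

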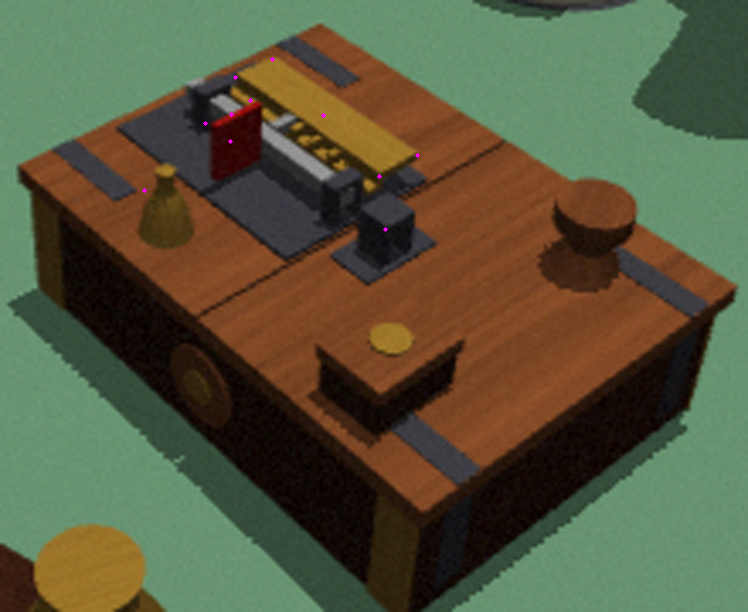

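Run:
```python
from bench import arm
from h import *
import cv2
for n in("top","scene"):
    C=cam(arm,n);K,T=C;d=np.load(n+"0.npy")
    def w(u,v,r=2):
        z=np.median(d[v-r:v+r+1,u-r:u+r+1]);a=np.linalg.inv(K)@[u,v,1.]*z;p=np.array([a[0],-a[1],-a[2]])
        return np.round(T[:3,:3].T@(p-T[:3,3]),1)
    L=[(250,260),(215,235),(310,310),(340,235),(299,264),(320,267),(285,259),(420,350),(280,130+80)] if n=="top" else [(350,290),(390,250),(310,250),(345,225+5),(340,300),(330,222),(350,238),(350,232)]
    for u,v in L:print(n,u,v,w(u,v))
```

```text
top 250 260 [523.9 154.2 108.7]
top 215 235 [585.2 239.3 110.9]
top 310 310 [402.5   8.9 109.5]
top 340 235 [583.3 -65.1 110.9]
top 299 264 [513.7  33.7 138.4]
top 320 267 [506.3 -16.  137.4]
top 285 259 [525.7  66.9 137.2]
top 420 350 [ 284.5 -278.     0.9]
top 280 210 [645.4  80.9 110. ]
scene 350 290 [649.  116.  112.5]
scene 390 250 [485.8 126.5 111.6]
scene 310 250 [588.3 -21.  114.6]
scene 345 230 [511.1  22.8 140.5]
scene 340 300 [683.8 113.2 111.6]
scene 330 222 [502.7 -22.2 140.1]
scene 350 238 [529.7  46.5 139.5]
scene 350 232 [511.8  36.2 140.8]
```

Depth gives the lid at 110 mm and the plate at 138 mm, both as specified. The fit residuals look like a lid overhang of about 5 mm. I'll refine with the coloured parts seen in depth.

```bash
cat > cl.py <<'E'
from h import *
import cv2,sys
def cloud(C,d):
    K,T=C;h,w=d.shape;v,u=np.mgrid[:h,:w];a=np.linalg.inv(K)@np.stack([u.ravel(),v.ravel(),np.ones(h*w)])*d.ravel()
    p=np.stack([a[0],-a[1],-a[2]],1);return ((p-T[:3,3])@T[:3,:3]).reshape(h,w,3)
def tochest(P,q=(569.2,97.2,-.302)):
    x,y,a=q;D=P-np.array([x,y,0]);c,s=np.cos(a),np.sin(a)
    return np.stack([c*D[...,0]+s*D[...,1],-s*D[...,0]+c*D[...,1],D[...,2]-110],-1)
E
python3 - <<'E'
from bench import arm
from cl import *
for n in("top","scene"):
    C=cam(arm,n);d=np.load(n+"0.npy");im=cv2.imread(f"pics/{n}0.png").astype(int);P=tochest(cloud(C,d))
    b,g,r=im[...,0],im[...,1],im[...,2]
    on=(abs(P[...,0])<140)&(abs(P[...,1])<190)&(P[...,2]>-30)
    red=on&(r>90)&(g<40)&(b<45)
    yel=on&(abs(P[...,2]-29)<5)&(r>90)&(b<g*.6)&(g>.6*r)&(P[...,0]<0)
    for nm,m in(("red",red),("yel",yel)):
        print(n,nm,m.sum(),[np.round(np.percentile(P[m][:,i],[1,5,50,95,99]),1) for i in range(3)])
    steel=on&(abs(r-b)<25)&(r>110)&(P[...,2]>12)
    print(n,"steel",steel.sum(),[np.round(np.percentile(P[steel][:,i],[1,5,50,95,99]),1) for i in range(3)])
    m=on&(P[...,2]>-4)&(P[...,2]<5)
    print("lid",[np.round(np.percentile(P[m][:,i],[.2,.5,99.5,99.8]),1) for i in range(2)])
E
```

```text
Traceback (most recent call last):
IndexError: index -1 is out of bounds for axis 0 with size 0
```

```bash
cat > seg.py <<'E'
from bench import arm
from cl import *
def run(n,im,d,q=(569.2,97.2,-.302)):
    C=cam(arm,n);im=im.astype(int);P=tochest(cloud(C,d),q)
    b,g,r=im[...,0],im[...,1],im[...,2]
    on=(abs(P[...,0])<140)&(abs(P[...,1])<190)&(P[...,2]>-30)
    red=on&(r>60)&(g<.3*r)&(b<.5*r)
    yel=on&(abs(P[...,2]-25)<9)&(r>60)&(b<g*.6)&(g>.7*r)&(P[...,0]<0)&(P[...,1]<20)
    steel=on&(abs(r-b)<25)&(r>100)&(P[...,2]>12)
    lid=on&(P[...,2]>-4)&(P[...,2]<6)
    for nm,m in(("red",red),("yel",yel),("steel",steel),("lid",lid)):
        print(n,nm,m.sum(),[np.round(np.percentile(P[m][:,i],[1,5,50,95,99]),1).tolist() for i in range(3)] if m.sum() else '')
if __name__=="__main__":
    for n in("top","scene"): run(n,cv2.imread(f"pics/{n}0.png"),np.load(n+"0.npy"))
E
python3 seg.py
```

```text
top red 0 
top yel 996 [[-50.9, -49.3, -31.3, -12.3, -10.2], [-144.0, -138.6, -74.5, -12.5, -6.8], [16.4, 17.4, 27.1, 30.9, 32.0]]
top steel 604 [[-10.9, -10.9, -10.9, 12.0, 13.1], [-157.8, -146.9, -122.3, -32.9, -21.5], [22.3, 23.4, 35.8, 1113.2, 1113.2]]
top lid 13464 [[-134.4, -125.6, -0.6, 123.4, 133.1], [-183.2, -170.8, 5.9, 169.5, 182.0], [-3.7, -3.1, 0.1, 4.0, 5.3]]
scene red 33 [[13.2, 15.2, 31.6, 50.7, 51.0], [-88.2, -86.5, -84.7, -82.1, -81.9], [50.8, 51.6, 53.6, 55.1, 55.8]]
scene yel 696 [[-52.8, -50.1, -31.1, -11.8, -9.0], [-142.3, -136.7, -69.0, -9.5, -4.9], [18.5, 19.9, 30.0, 31.9, 32.8]]
scene steel 147 [[-13.1, -8.7, 5.7, 12.1, 13.2], [-159.6, -153.0, -72.2, -28.4, -24.5], [21.3, 26.5, 28.3, 30.9, 33.3]]
scene lid 11125 [[-133.7, -121.3, 24.7, 130.9, 135.7], [-181.5, -159.9, 43.8, 178.7, 185.6], [-2.6, 0.0, 2.4, 5.0, 5.8]]
```

The chest pose is (569.4, 97.3), yaw −17.3°, and plate and lid extents agree in both views. The thumb blade centre is at chest y ≈ −85, so the bolt is at about 4.5 mm. Next I move to above chest (0, −112), turning so that tool x = −chest y and tool y = −chest x.

>>> drive_tool(
  steps=[
    [0.034, 0.033, 0, 0, 0.062],
    [0.034, 0.033, 0, 0, 0.062],
    [0.034, 0.033, 0, 0, 0.062],
    [0.034, 0.033, 0, 0, 0.062],
    [0.034, 0.033, 0, 0, 0.062],
    [0.034, 0.033, 0, 0, 0.062],
    [0.034, 0.033, 0, 0, 0.062],
    [0.034, 0.033, 0, 0, 0.062],
    [0.034, 0.033, 0, 0, 0.062],
    [0.034, 0.033, 0, 0, 0.062],
    [0.034, 0.033, 0, 0, 0.062],
    [0.034, 0.033, 0, 0, 0.062],
    [0.034, 0.033, 0, 0, 0.062],
    [0.034, 0.033, 0, 0, 0.062],
    [0.034, 0.033, 0, 0, 0.062],
    [0.013, 0.012, 0, 0, 0.062],
    [0, 0, 0, 8.5, 0.062],
    [0, 0, 0, 8.5, 0.062],
    [0, 0, 0, 8.5, 0.062],
    [0, 0, 0, 8.5, 0.062],
  ],
)

```text
clock: 2.1
position: [535.7, -9.8, 230.7]
ee_rot: [0.913, -0.408, -0.001, 0.0]
contact_force: [0.8, 0.9, -0.5]
gripper_width: 62.0
```

>>> drive_tool(
  steps=[
    [0, 0, 0, 8.5, 0.062],
    [0, 0, 0, 8.5, 0.062],
    [0, 0, 0, 8.5, 0.062],
    [0, 0, 0, 8.5, 0.062],
    [0, 0, 0, 8.5, 0.062],
    [0, 0, 0, 8.5, 0.062],
    [0, 0, 0, 8.5, 0.062],
    [0, 0, 0, 0, 0.062],
    [0, 0, 0, 0, 0.062],
  ],
)

```text
clock: 3.0
position: [535.8, -9.6, 231.0]
ee_rot: [-0.594, 0.804, 0.0, -0.0]
contact_force: [0.8, -0.0, -0.2]
gripper_width: 61.9
```

```bash
cat > st.py <<'E'
from bench import arm
import numpy as np
from cl import tochest
from scipy.spatial.transform import Rotation as R
s=arm.read_state();M=R.from_quat(s["ee_rot"]).as_matrix()
print(round(s["clock"],2),s["position"].round(1),"chest",tochest(s["position"],(569.4,97.3,-.302)).round(1),"tx ang",np.degrees(np.arctan2(M[1,0],M[0,0])).round(2),"want -107.3; tz",M[:,2].round(3),"F",s["contact_force"].round(2),"w",round(s["gripper_width"],1),s["joints"].round(2))
E
cat > look.py <<'E'
import sys
from bench import arm
import cv2
from h import *
n,tag=sys.argv[1:3];x0,y0,w,h=(230,180,150,120) if n=="top" else (260,170,160,120)
p,d=arm.get_image(n);np.save(tag+".npy",d);cv2.imwrite(f"{tag}_raw.png",p)
cv2.imwrite(f"pics/{tag}.png",cv2.resize(p[y0:y0+h,x0:x0+w],None,fx=5,fy=5,interpolation=cv2.INTER_CUBIC))
E
python3 st.py; python3 look.py scene s1; python3 look.py top t1
```

```text
3.0 [535.8  -9.6 231. ] chest [  -0.2 -112.1  121. ] tx ang -107.07 want -107.3; tz [-0.001 -0.    -1.   ] F [ 0.77 -0.01 -0.18] w 61.9 [ 0.28  0.23 -0.21 -0.   -1.13 -0.58]
```

View pics/s1.png

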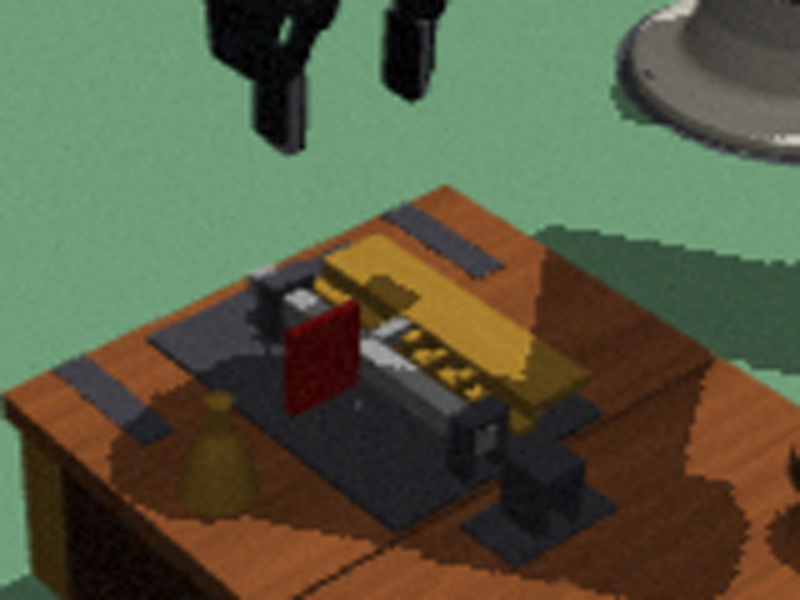

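View pics/t1.png

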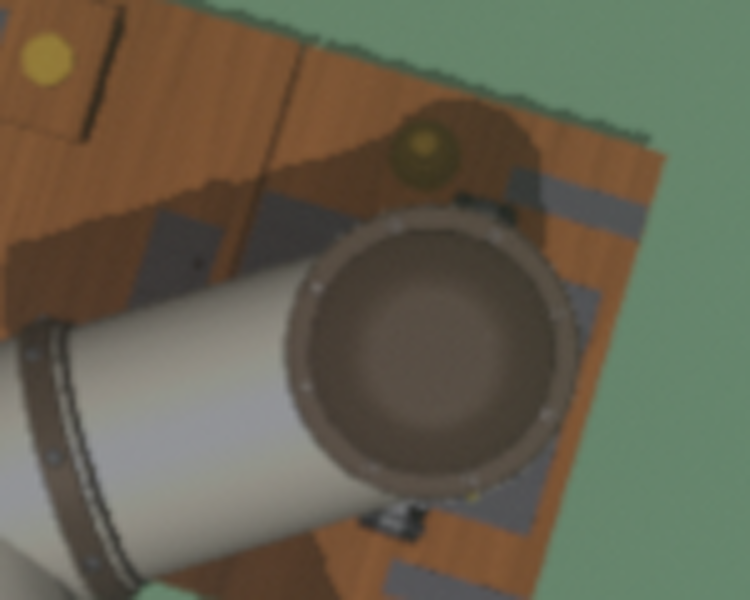

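The scene view shows the fingertips well above the lock: finger B's lower end at crop (285,150), finger A's at (410,97). I'll compare that with the projected tips to find their true height.

Run:
```python
from bench import arm
from cl import *
C=cam(arm,"scene");a=-.302
def W(x,y,z):return [569.4+np.cos(a)*x-np.sin(a)*y,97.3+np.sin(a)*x+np.cos(a)*y,z]
for z in(231,236,241):
  for x in(-45.5,-31,31,45.5):
    print(z,x,[((proj(C,W(x,y,z))-[259.5,169.5])*5).round(0).tolist() for y in(-123,-101)])
P=tochest(cloud(C,np.load("s1.npy")),(569.4,97.3,-.302))
for (u0,u1,v0,v1) in((308,322,180,202),(336,348,175,191)):
  Q=P[v0:v1,u0:u1].reshape(-1,3);Q=Q[(Q[:,2]>60)&(Q[:,2]<300)];print(len(Q),np.percentile(Q,[1,5,50,95,99],axis=0).round(1).tolist())
```

```text
231 -45.5 [[404.0, 90.0], [438.0, 111.0]]
231 -31 [[380.0, 101.0], [414.0, 122.0]]
231 31 [[270.0, 149.0], [304.0, 171.0]]
231 45.5 [[244.0, 161.0], [277.0, 183.0]]
236 -45.5 [[405.0, 81.0], [439.0, 101.0]]
236 -31 [[380.0, 91.0], [414.0, 112.0]]
236 31 [[270.0, 139.0], [304.0, 161.0]]
236 45.5 [[244.0, 150.0], [277.0, 173.0]]
241 -45.5 [[405.0, 71.0], [439.0, 91.0]]
241 -31 [[381.0, 81.0], [415.0, 102.0]]
241 31 [[270.0, 129.0], [304.0, 151.0]]
241 45.5 [[244.0, 140.0], [277.0, 163.0]]
222 [[31.5, -119.0, 130.6], [33.1, -116.4, 134.0], [42.3, -103.5, 158.2], [60.9, -98.7, 183.9], [63.5, -97.7, 187.9]]
140 [[-45.2, -123.3, 129.6], [-43.1, -121.7, 132.7], [-32.0, -107.2, 147.2], [-30.0, -100.4, 163.6], [-29.4, -99.6, 165.8]]
```

Tip bottoms are about 8 mm above the TCP height, and x and y match the plan. Contact with the plate is expected near TCP z = 130, so I lower to about 138 first.

>>> drive_tool(
  steps=[
    [0, 0, 0.02, 0.2, 0.062],
    [0, 0, 0.02, 0, 0.062],
    [0, 0, 0.02, 0, 0.062],
    [0, 0, 0.02, 0, 0.062],
    [0, 0, 0.01, 0, 0.062],
    [0, 0, 0.003, 0, 0.062],
    [0, 0, 0, 0, 0.062],
  ],
)

```text
clock: 3.8
position: [536.3, -9.6, 138.5]
ee_rot: [-0.592, 0.806, -0.0, -0.0]
contact_force: [0.6, 0.7, 0.0]
gripper_width: 61.7
```

```bash
python3 st.py; python3 look.py scene s2
```

```text
3.8 [536.3  -9.6 138.5] chest [   0.2 -111.9   28.5] tx ang -107.4 want -107.3; tz [ 0. -0. -1.] F [0.59 0.7  0.04] w 61.7 [ 0.28  0.32 -0.34  0.   -0.91 -0.59]
```

View pics/s2.png

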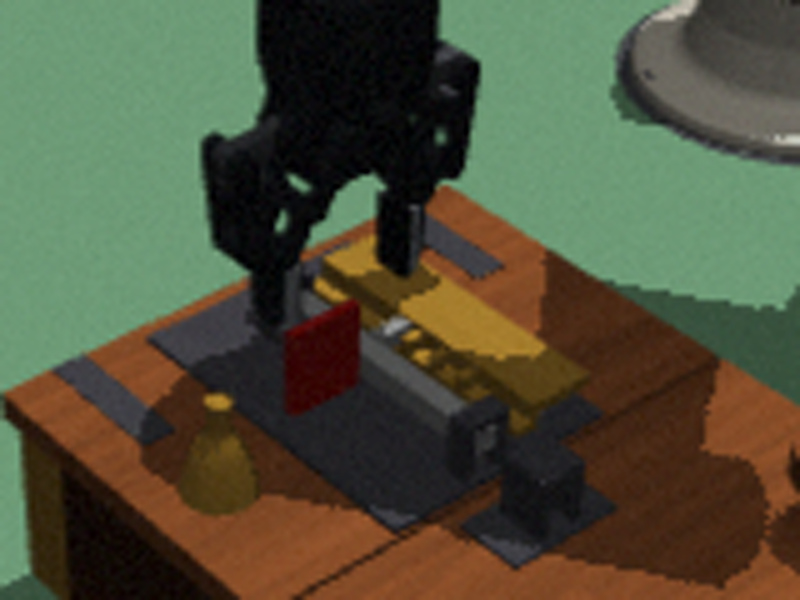

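Finger A's tip, at crop (400,275), is just above the plate. Finger B hangs behind the red blade. I lower gently until there is contact.

>>> drive_tool(
  steps=[
    [0, 0, 0.003, 0, 0.062],
    [0, 0, 0.003, 0, 0.062],
    [0, 0, 0.002, 0, 0.062],
    [0, 0, 0, 0, 0.062],
    [0, 0, 0, 0, 0.062],
  ],
)

```text
clock: 4.35
position: [536.5, -9.5, 130.9]
ee_rot: [-0.592, 0.806, -0.0, 0.0]
contact_force: [-0.3, 0.8, 3.5]
gripper_width: 61.8
```

>>> drive_tool(
  steps=[
    [0, 0, 0.003, 0, 0.062],
    [0, 0, 0.003, 0, 0.062],
    [0, 0, 0.003, 0, 0.062],
    [0, 0, 0, 0, 0.062],
    [0, 0, 0, 0, 0.062],
  ],
)

```text
clock: 4.85
position: [536.5, -9.5, 122.2]
ee_rot: [-0.592, 0.806, -0.0, 0.0]
contact_force: [-1.9, 0.4, 8.7]
gripper_width: 62.2
```

>>> drive_tool(
  steps=[
    [0, 0, 0.001, 0, 0.062],
    [0, 0, 0, 0, 0.062],
    [0, 0, 0, 0, 0.062],
  ],
)

```text
clock: 5.15
position: [536.5, -9.6, 122.1]
ee_rot: [-0.592, 0.806, -0.001, 0.0]
contact_force: [-3.3, 0.3, 12.2]
gripper_width: 61.6
```

```bash
python3 st.py; python3 look.py scene s3
```

```text
5.15 [536.5  -9.6 122.1] chest [   0.4 -111.8   12.1] tx ang -107.39 want -107.3; tz [ 0.001 -0.    -1.   ] F [-3.31  0.29 12.22] w 61.6 [ 0.28  0.34 -0.36  0.   -0.87 -0.59]
```

View pics/s3.png

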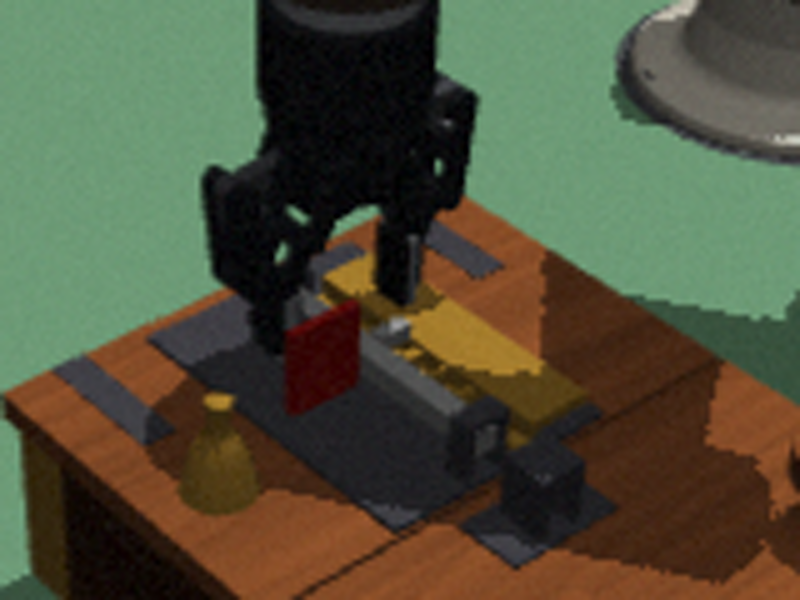

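The plate is visibly down and bottomed: the force rose to 12 N with no further travel. I slide along chest +y (tool −x), a first part and then a check.

>>> drive_tool(
  steps=[
    [-0.003, 0, 0, 0, 0.062],
    [-0.003, 0, 0, 0, 0.062],
    [-0.003, 0, 0, 0, 0.062],
    [-0.003, 0, 0, 0, 0.062],
    [-0.003, 0, 0, 0, 0.062],
    [-0.003, 0, 0, 0, 0.062],
    [0, 0, 0, 0, 0.062],
  ],
)

```text
clock: 5.9
position: [541.1, 5.1, 122.1]
ee_rot: [-0.593, 0.806, -0.001, -0.002]
contact_force: [-2.4, -7.8, 13.9]
gripper_width: 61.7
```

```bash
python3 st.py; python3 look.py scene s4
```

```text
5.9 [541.1   5.1 122.1] chest [  0.4 -96.4  12.1] tx ang -107.32 want -107.3; tz [-0.001 -0.005 -1.   ] F [-2.44 -7.84 13.9 ] w 61.7 [ 0.31  0.35 -0.35  0.01 -0.87 -0.62]
```

View pics/s4.png

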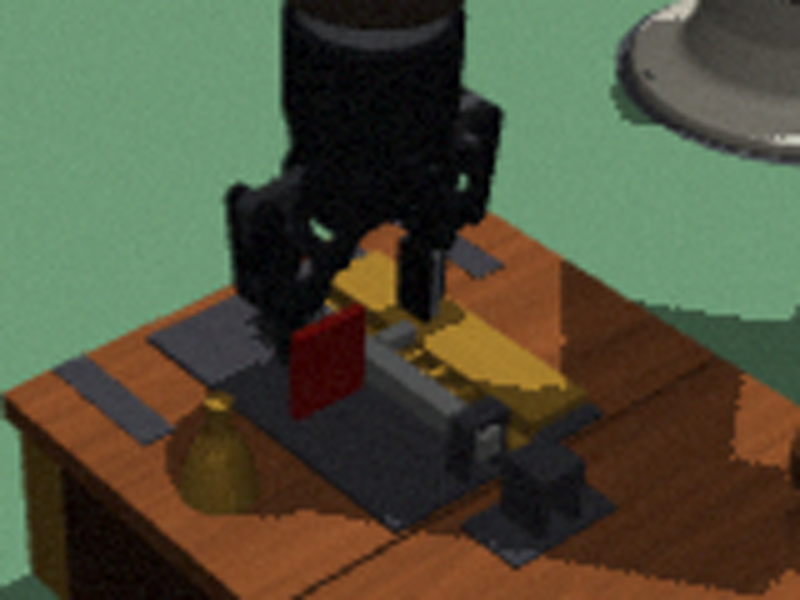

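The blade has moved about 4 mm with only about 8 N sideways (friction), and the catch is still held with 14 N. I continue.

>>> drive_tool(
  steps=[
    [-0.004, 0, 0, 0, 0.062],
    [-0.004, 0, 0, 0, 0.062],
    [-0.004, 0, 0, 0, 0.062],
    [-0.004, 0, 0, 0, 0.062],
    [-0.004, 0, 0, 0, 0.062],
    [0, 0, 0, 0, 0.062],
  ],
)

```text
clock: 6.55
position: [546.9, 23.9, 122.2]
ee_rot: [-0.593, 0.805, -0.002, -0.002]
contact_force: [-2.3, -8.3, 13.7]
gripper_width: 62.0
```

```bash
python3 st.py
```

```text
6.55 [546.9  23.9 122.2] chest [  0.4 -76.7  12.2] tx ang -107.31 want -107.3; tz [-0.002 -0.005 -1.   ] F [-2.32 -8.27 13.65] w 62.0 [ 0.34  0.36 -0.33  0.01 -0.88 -0.65]
```

>>> drive_tool(
  steps=[
    [-0.004, 0, 0, 0, 0.062],
    [-0.004, 0, 0, 0, 0.062],
    [-0.004, 0, 0, 0, 0.062],
    [-0.004, 0, 0, 0, 0.062],
    [-0.004, 0, 0, 0, 0.062],
    [-0.003, 0, 0, 0, 0.062],
    [-0.003, 0, 0, 0, 0.062],
    [0, 0, 0, 0, 0.062],
  ],
)

```text
clock: 7.35
position: [554.6, 48.5, 122.2]
ee_rot: [-0.593, 0.806, -0.002, -0.003]
contact_force: [-2.8, -9.4, 15.2]
gripper_width: 61.7
```

```bash
python3 st.py; python3 look.py scene s5
```

```text
7.35 [554.6  48.5 122.2] chest [  0.4 -51.   12.2] tx ang -107.33 want -107.3; tz [-0.002 -0.005 -1.   ] F [-2.82 -9.45 15.21] w 61.7 [ 0.38  0.38 -0.31  0.01 -0.89 -0.69]
```

View pics/s5.png

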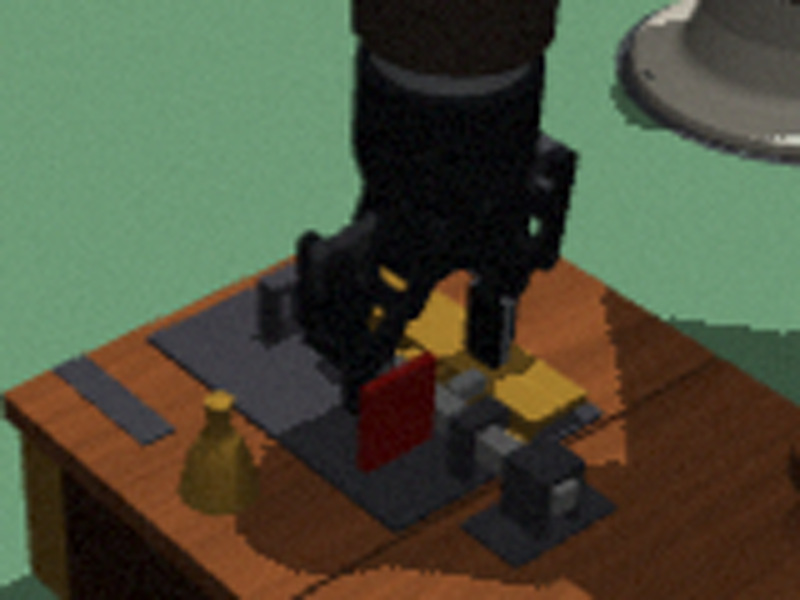

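The bolt is entering the keeper, at roughly 53 mm, and the catch is still down. I creep to the end stop.

>>> drive_tool(
  steps=[
    [-0.002, 0, 0, 0, 0.062],
    [-0.002, 0, 0, 0, 0.062],
    [-0.002, 0, 0, 0, 0.062],
    [0, 0, 0, 0, 0.062],
  ],
)

```text
clock: 7.8
position: [556.3, 54.0, 122.3]
ee_rot: [-0.592, 0.806, -0.002, -0.003]
contact_force: [-3.0, -10.0, 14.0]
gripper_width: 61.9
```

>>> drive_tool(
  steps=[
    [-0.001, 0, 0, 0, 0.062],
    [-0.001, 0, 0, 0, 0.062],
    [0, 0, 0, 0, 0.062],
  ],
)

```text
clock: 8.1
position: [556.4, 54.6, 122.2]
ee_rot: [-0.592, 0.806, -0.002, -0.004]
contact_force: [-2.8, -14.1, 15.3]
gripper_width: 62.1
```

```bash
python3 st.py
```

```text
8.1 [556.4  54.6 122.2] chest [  0.3 -44.6  12.2] tx ang -107.4 want -107.3; tz [-0.004 -0.007 -1.   ] F [ -2.76 -14.1   15.28] w 62.1 [ 0.39  0.38 -0.3   0.01 -0.89 -0.7 ]
```

>>> drive_tool(
  steps=[
    [-0.001, 0, 0, 0, 0.062],
    [-0.001, 0, 0, 0, 0.062],
    [0, 0, 0, 0, 0.062],
    [0, 0, 0, 0, 0.062],
  ],
)

```text
clock: 8.5
position: [556.4, 54.8, 122.2]
ee_rot: [-0.591, 0.806, -0.002, -0.005]
contact_force: [-3.6, -19.4, 15.3]
gripper_width: 61.9
```

```bash
python3 st.py; python3 look.py scene s6
python3 - <<'E'
from seg import *
run("scene",cv2.imread("s6_raw.png"),np.load("s6.npy"),(569.4,97.3,-.302))
E
```

```text
8.5 [556.4  54.8 122.2] chest [  0.2 -44.4  12.2] tx ang -107.51 want -107.3; tz [-0.005 -0.009 -1.   ] F [ -3.61 -19.38  15.34] w 61.9 [ 0.39  0.38 -0.3   0.01 -0.9  -0.7 ]
scene red 30 [[15.2, 15.9, 32.0, 49.7, 50.6], [-33.1, -31.8, -29.7, -26.8, -26.2], [52.6, 52.7, 54.2, 55.8, 56.7]]
scene yel 293 [[-52.1, -51.0, -33.9, -18.8, -14.6], [-119.1, -94.0, -41.3, -7.0, -5.0], [16.7, 18.2, 20.3, 22.2, 23.3]]
scene steel 4028 [[-138.6, -134.4, -89.1, -5.9, 9.0], [-3.0, 7.9, 67.9, 130.8, 141.5], [324.6, 326.9, 349.0, 394.5, 404.1]]
scene lid 10533 [[-132.9, -117.8, 31.6, 131.2, 135.5], [-181.3, -150.5, 50.7, 179.1, 185.5], [-2.5, 0.0, 2.4, 4.9, 5.7]]
```

View pics/s6.png

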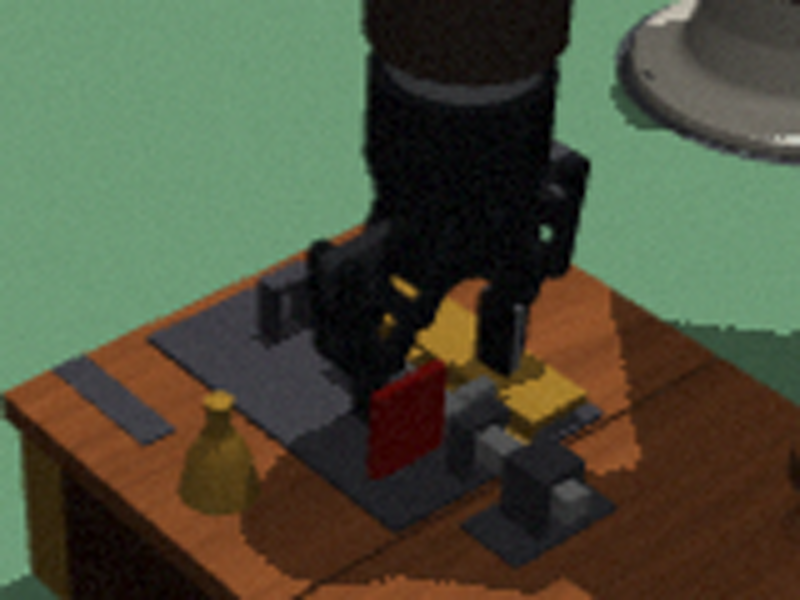

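The blade centre is at chest y ≈ −29.7, so the bolt is at about 60 mm, and force rises with no motion: that is the end stop. I relieve the side load with the catch still held, then lift straight up.

>>> drive_tool(
  steps=[
    [0.003, 0, 0, 0, 0.062],
    [0.003, 0, 0, 0, 0.062],
    [0.003, 0, 0, 0, 0.062],
    [0, 0, 0, 0, 0.062],
  ],
)

```text
clock: 8.95
position: [556.8, 53.6, 122.4]
ee_rot: [-0.592, 0.806, -0.0, 0.002]
contact_force: [-1.8, 4.4, 12.0]
gripper_width: 62.1
```

>>> drive_tool(
  steps=[
    [0, 0, -0.004, 0, 0.062],
    [0, 0, -0.006, 0, 0.062],
    [0, 0, -0.01, 0, 0.062],
    [0, 0, -0.02, 0, 0.062],
    [0, 0, -0.03, 0, 0.062],
    [0, 0, -0.04, 0, 0.062],
    [0, 0, -0.04, 0, 0.062],
    [0, 0, 0, 0, 0.062],
    [0, 0, 0, 0, 0.062],
  ],
)

```text
clock: 9.85
position: [555.0, 52.1, 270.5]
ee_rot: [-0.592, 0.806, 0.0, 0.0]
contact_force: [-0.8, 0.3, -1.2]
gripper_width: 61.9
```

```bash
python3 st.py; python3 look.py scene s7
python3 - <<'E'
from seg import *
run("scene",cv2.imread("s7_raw.png"),np.load("s7.npy"),(569.4,97.3,-.302))
E
```

```text
9.85 [555.   52.1 270.5] chest [ -0.3 -47.4 160.5] tx ang -107.47 want -107.3; tz [-0.     0.001 -1.   ] F [-0.76  0.34 -1.24] w 61.9 [ 0.38  0.24 -0.1  -0.   -1.23 -0.69]
scene red 30 [[14.0, 15.5, 33.2, 49.3, 50.5], [-33.0, -32.7, -28.8, -27.1, -26.4], [52.5, 52.8, 54.3, 55.5, 55.8]]
scene yel 713 [[-52.8, -50.5, -31.0, -11.7, -9.2], [-142.6, -136.9, -74.5, -8.8, -5.3], [18.2, 19.3, 29.8, 32.0, 32.7]]
scene steel 3557 [[-129.8, -116.6, -67.0, 3.1, 13.0], [-79.0, -3.2, 69.9, 129.5, 138.1], [28.2, 474.6, 490.6, 505.5, 509.4]]
scene lid 11120 [[-133.4, -121.5, 24.7, 130.9, 135.6], [-182.3, -160.4, 43.9, 178.5, 185.4], [-2.3, 0.1, 2.4, 5.0, 5.7]]
```

View pics/s7.png

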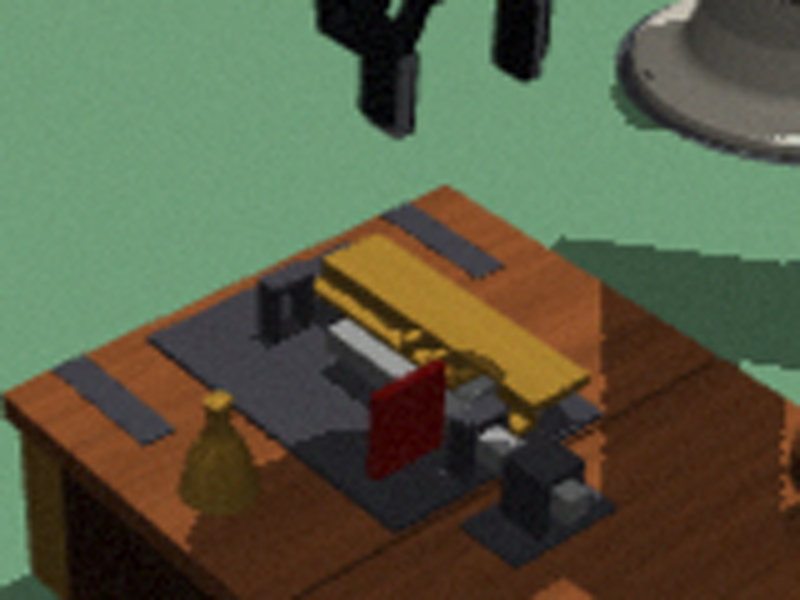

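View s7_raw.png

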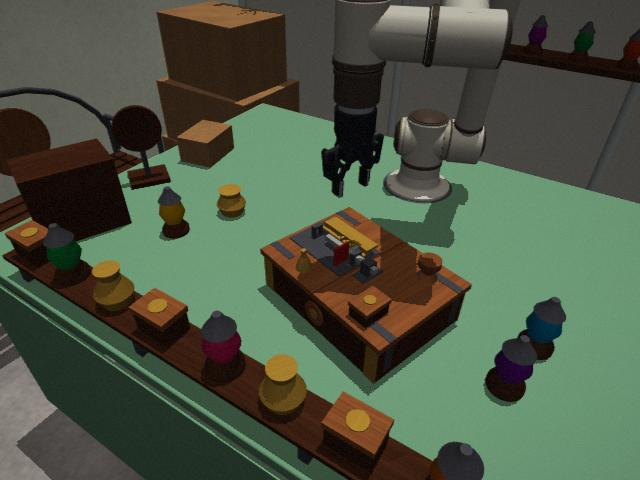

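The catch is back up: the plate reads 29.8 mm above the lid, against 30.0 mm in the same camera at the start. The bolt is in the keeper at about 60 mm, nothing else has moved, and the arm is clear. I'm handing the job in.

```bash
python3 -c "
from bench import arm
print(arm.job_done())"; python3 st.py
```

```text
the job is handed in; nothing more can be done
None
the job is handed in; nothing more can be done
```

The chest is locked and the job is handed in. I have no verdict, because the hand-in reports none.

**What I did:** One fingertip pressed the catch plate to its stop and stayed on it with about 12–15 N. The other pushed the thumb piece until the bolt reached its end stop, where the side force rose to about 20 N with no further motion. I eased the side load with the catch still held, then lifted straight up. The robot clock stood at about 10 s of the 35 s allowed.

**Last checks (scene camera):**
- **Bolt:** the thumb piece is at chest y ≈ −29 to −30 mm, which puts the bolt at about 60 mm, and it shows through the keeper.
- **Catch:** the plate top reads 29.8 mm above the lid, against 30.0 mm in the same camera before I pressed it. It is fully up; that camera reads about 2 mm high.
- **Goods:** by eye, comparing pictures, none has moved. I did not measure their positions.
- **Arm:** the TCP is 160 mm above the lid and touching nothing (contact force about 1 N, close to the sensor's noise).

**Disagreement:** the lid measured about 5 mm larger per side than the stated chest size, which I took as an overhang. The lock parts agreed with the fitted pose to about 2 mm, and no check failed.

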